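# Fit a charged cell in the cupboard light

### The job

Take the charged green cell from the wooden tray and fit it in the empty bay of the white cupboard light: set its flat end down against the spring first, then press its button end down under the catch, keeping the spring pushed back, until the cell lies level and stays held by itself. Press gently, never forcing the light, leave the orange flat cell and everything else where it is, and let go.

Things in the scene. Friction and masses are not known exactly. Their poses are not given: they have to be found in the camera images.
- cell_mid (a point): Centre of the loose green charged cell with a white band near its button end: a cylinder 21 mm across, its can 68 mm long, with a button 8 mm across standing 2 mm proud of one end; about 70 g. Its y axis runs along the cell from the flat end to the button end. It lies level in two V rests of the tray, centre 24.5 mm above the counter, and may roll about its own length.
- cell_button (a point): Centre of the can's face at the button end of the green cell (34 mm from cell_mid along +y, at the button's foot).
- cell_flat_end (a point): Centre of the flat end face of the green cell (34 mm from cell_mid along -y).
- bay_mid (a point): Where the middle of a fitted cell's can lies in the empty bay when the holder is at mid travel, 32.5 mm above the counter. Axes: y along the bay from spring (-y) to fixed contact (+y), z up. A cell's lowest line rests at z -10.5 mm on two seats (y -28 to -22, 20 to 26) between steep guides, 1 mm clear either side, 26 mm apart at their tops (z 1). The holder's flat back lies at z -14.5.
- lamp: White cupboard light, 300 (y) x 70 x 19 mm, face down, fixed; origin under its centre, y lengthwise. It cracks if all contact forces on it add up to 25 N (a fitted cell makes 8, pressed with 10 N about 20). Its black cell holder has two bays: the empty one (bay_mid, y -50 mm) and one with a fitted green cell (y +60). The stiff holder stands up to 8 mm to either side along y, unmeasured, and shifts the bay with it: look or feel.
- spring_end (a point): Free face of the coil spring with the holder at mid travel, 30 mm from bay_mid along -y (the real one up to 8 mm to either side); axes as bay_mid. The coil ends in a disc 9 mm across, pushed back along -y: 750 N/m, stop at 9 mm. A wall 15 mm behind it rises 15.5 mm above this point. A fitted cell holds it back 4 mm; a cell passes the catch with it back about 7 mm (5 N).
- catch (a point): Middle of the catch's nose with the holder at mid travel: 31.5 mm from bay_mid along +y, 12 mm higher (shifts with the holder). Two tabs (x -9.5 to -5 and 5 to 9.5 mm), underside 2 mm below this point, tops sloping to 5.4 mm above it at a wall 4.5 mm further on (30 mm wide, top 7.5 mm above here). The cell is pushed back against the spring to pass the nose and springs forward under it.
- cell_tray: Wooden tray, 150 (x) x 90 (y) x 10 mm high, fixed; origin under its centre. Two cells lie in it along its y at x -38 and +38 mm, button ends to +y, each in V rests at y -29 to -23 and 23 to 29, up to 21.5 mm high.
- flat_cell_mid (a point): Centre of the other loose cell, orange with a black band, the same size and level beside the green one in the tray: flat, to be left there.
- lamp_cover: Loose white cover of the light, 290 (y) x 66 x 24 mm, lying beyond the light; origin under its centre.
- sugar_jar: Clear jar with a wooden lid, 90 mm across, 140 mm high; origin under its centre.
- spice_jar: Small clear jar with a wooden lid, 54 mm across, 75 mm high; origin under its centre.
- cup: White mug, 76 mm across, 75 mm high; origin under its centre.
- bowl: White bowl, 130 mm across, 55 mm high; origin under its centre.
- screwdriver: Screwdriver lying on the counter at the left.
There are look-alikes about, which are no part of the job. Of the things shaped like the part that bears cell_mid, the green one is meant.

How it is judged:
On the way:
1. the flat end is down at the spring end of the bay and pushes on the light with over 2 N while the button end is still up (over 12 mm above its final height) (x of cell_flat_end in the frame of bay_mid between -0.005 and 0.005 m and y of cell_flat_end in the frame of bay_mid between -0.054 and -0.018 m and z of cell_flat_end in the frame of bay_mid between -0.006 and 0.006 m and contact force between lamp and cell above 2 N and z of cell_button in the frame of bay_mid above 0.012 m), for 0.1 s.
At the end, for the whole second after the job is handed in: The green cell lies level in the empty bay, flat end to the spring, button end under the catch: both ends within 3 mm sideways and 2 mm in height of their fitted place, and along the bay within 11 mm of bay_mid's fitted place (the holder may stand 8 mm off) (x of cell_button in the frame of bay_mid between -0.003 and 0.003 m and y of cell_button in the frame of bay_mid between 0.023 and 0.045 m and z of cell_button in the frame of bay_mid between -0.002 and 0.002 m and x of cell_flat_end in the frame of bay_mid between -0.003 and 0.003 m and z of cell_flat_end in the frame of bay_mid between -0.002 and 0.002 m); the robot touches nothing.
It fails at once if the light is pushed with more than 25 N (contact force between lamp and anything else above 25 N).
It fails at once if the orange flat cell is moved by more than 10 mm (distance of flat_cell_mid from where it was at the start of the episode above 0.01 m).
It fails at once if another thing on the counter is moved by more than 20 mm (distance of any of lamp_cover, sugar_jar, spice_jar, cup, bowl, screwdriver from where it was at the start of the episode above 0.02 m).
It also fails if it takes over 72 s, if anything falls off the work surface, if the arm or the gripper's body presses on something with over 40 N, if the wrist force passes 120 N, or if a joint passes its speed limit or range.

### The arm

A 6-joint arm with a two-finger parallel gripper is mounted at the origin on the work surface. World frame = base frame: x ahead of the robot, y to its left, z up, the work surface at z = 0. Lengths are in m, angles in rad, forces in N, time in s.
With the tool pointing down it reaches from about 0.35 to 0.875 m from the base axis. Payload 4.2 kg.
Tool frame: the origin (TCP) lies on the centre line of the jaws, within the pads' length; the fingertips stand 25 mm ahead of it and the grasp point (between the pads) lies 6 mm ahead of it; z points along the fingers, y is the line along which they close (so a half turn about z gives the same grasp; the last joint's range is limited). The gripper opens to 87 mm and grips with 3 to 60 N. Pads are 19 mm wide; open, the fingers measure 117 mm over their backs; the gripper's body (75 mm by 190 mm) begins 51 mm behind the grasp point.
Start: joints at [-0.957, 0.385, 0.008, 0, -1.194, -0.259], TCP at [0.217, -0.586, 0.248] pointing down, gripper open.
Joint ranges: [-3.14, 3.14], [-1.21, 2.06], [-1.07, 1.41], [-3.16, 2.05], [-2.99, -0.16], [-3.1, 3.1]. Speed limits (rad/s): [2.79, 2.79, 3.14, 3.14, 3.14, 3.14].

### API

Orientations are given as a unit quaternion [w, x, y, z].
In Python, from rig import arm gives the robot as it stands. The module is installed in compiled form; this text tells all that it offers.
- The arm moves only by the tool step_arm, never from a script. Its argument "motion" is one flat list of numbers, 7 for each row, row after row: the opening, from -1 (shut) to 1 (fully open), so that 0 is half open, then the shift along the world's x, y, z in cm, then the turn, a rotation vector about the world's x, y, z in degrees. In form: [hand, dx, dy, dz, rx, ry, rz, hand, dx, dy, dz, rx, ry, rz, ...]. A call has 1 to 8 rows; each row is the pose to reach, as a shift and turn from the pose commanded when the call began; what a row does not reach only later rows make up. A row lasts 1/12 s, in which the tool goes at most 41.7 mm and 7.16 degrees, less where a joint would pass 70% of its speed; a pose out of reach is approached as far as the arm can. A call with a gripper value outside its range is refused whole. The fingers move at their own pace and stop on an object; "grip_force" is the grip in N (left out, the last holds). Time passes only in rows, so rows that repeat a pose let the fingers close. It gives the time, the measured TCP pose, the force, the opening and the grip force at its end, in the units of the state.
- arm.state(): the state, without advancing time (a new reading comes with each control period).
- arm.camera(name): name is "scene" or "top" or "wrist"; returns the picture (480x640x3 uint8, red, green, blue); there is no depth.
- arm.get_calibration(name): a dict with "camera_matrix" (3x3 intrinsics, pixels), "rvec" (rotation vector, rad) and "tvec" (3), from world to camera coordinates, as OpenCV has them; the wrist camera has in their place "hand_eye" (4x4, takes a point from camera to tool coordinates, whose origin is the TCP and whose axes are the flange's). Camera axes: x right, y down, z forward; pixel columns grow to the right and rows downward; lengths in m; the calibration is good to about 2 mm. The wrist camera is an equidistant fisheye: a pixel r from the principal point sees the ray r / f radians off the axis. A picture is of the moment at which its call begins: read the wrist's pose just before it. get_calibration takes no time and is no camera call.
- arm.sign_off(): hands the job in; it is judged then, once.
The state is a dict: "time": time; "q": joint angles; "qvel": joint speeds; "tau": joint torques, N m; "tcp_pos": TCP position; "ee_rot": TCP orientation; "wrist_force": force on the tool from outside, world axes, zero at the start; "torque": the same for the moment, N m; "gripper_width": finger opening in m; "grip_force": force on a finger pad.
Only numpy, scipy, OpenCV 4.12 (cv2) and the standard library are available. Lean on these libraries where they do the work, as an engineer would, in place of code of your own. Each camera call takes 0.05 s, during which the arm holds its last target. There are 200 camera calls.

## Working session

There is one attempt and no reset: what is moved stays moved. The work goes in short steps, Python scripts to look and compute and a tool call to move; the robot and the scene stay as the last step left them, time stands still between calls to the robot, and variables do not carry over. Pictures are saved under pics/ and viewed, at most 10 in all, crops included, and the job is handed in when it is done.

Besides the shell and the picture viewer there is one more tool, called as name(argument=value, ...), one argument or row to a line, values as JSON. step_arm: Moves the arm, as the interface text tells. Its arguments: {"type":"object","properties":{"motion":{"type":"array"},"grip_force":{"type":"number"}},"required":["motion"]}

```bash
mkdir -p pics; python3 - <<'E'
from rig import arm
import cv2,numpy as np
for n in("scene","top"):
    im=arm.camera(n); cv2.imwrite(f"pics/{n}0.png",im[:,:,::-1])
    c=arm.get_calibration(n); print(n,np.round(c["camera_matrix"],1).tolist(),np.round(c["rvec"],3).tolist(),np.round(c["tvec"],3).tolist())
c=arm.get_calibration("wrist");print(c)
s=arm.state();print(s)
E
```

```text
scene [[458.6, 0.0, 322.8], [0.0, 458.6, 244.2], [0.0, 0.0, 1.0]] [1.376, 2.284, -0.793] [0.307, -0.376, 1.515]
top [[443.1, 0.0, 321.2], [0.0, 443.1, 236.6], [0.0, 0.0, 1.0]] [2.156, -2.188, 0.163] [-0.039, 0.602, 1.056]
{'camera_matrix': array([[371.64829954,   0.        , 319.98519767],
       [  0.        , 371.64829954, 236.35676332],
       [  0.        ,   0.        ,   1.        ]]), 'hand_eye': array([[ 5.72409679e-04, -9.69783603e-01, -2.43966055e-01,
         6.68548417e-02],
       [ 9.99999783e-01,  6.34368506e-04, -1.75395793e-04,
        -1.57686530e-04],
       [ 3.24860346e-04, -2.43965902e-01,  9.69783756e-01,
        -1.37764168e-01],
       [ 0.00000000e+00,  0.00000000e+00,  0.00000000e+00,
         1.00000000e+00]])}
{'time': 0.1, 'q': array([-9.57384511e-01,  3.85505893e-01,  6.80396553e-03, -4.31634298e-04,
       -1.19401918e+00, -2.58566752e-01]), 'qvel': array([-0.00050153, -0.00208965,  0.00236979,  0.00198569, -0.00089062,
       -0.00138733]), 'tau': array([ 1.33474202e-05, -3.91691422e+01,  1.87935233e+01,  4.23195049e+00,
        1.34314279e-02, -6.88398040e-05]), 'tcp_pos': array([ 0.21698913, -0.58561691,  0.24656984]), 'ee_rot': array([-2.24588016e-04, -1.76414722e-01,  9.84315437e-01,  9.57076902e-04]), 'wrist_force': array([ 0.57060647, -0.45993648, -0.06874817]), 'torque': array([-0.02028273, -0.02930431,  0.00978266]), 'grip_force': 0.0, 'gripper_width': 0.08693193116859818}
```

View pics/top0.png

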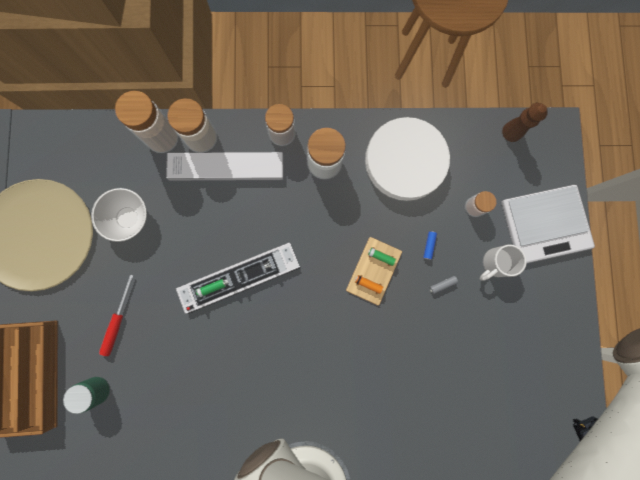

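View pics/scene0.png

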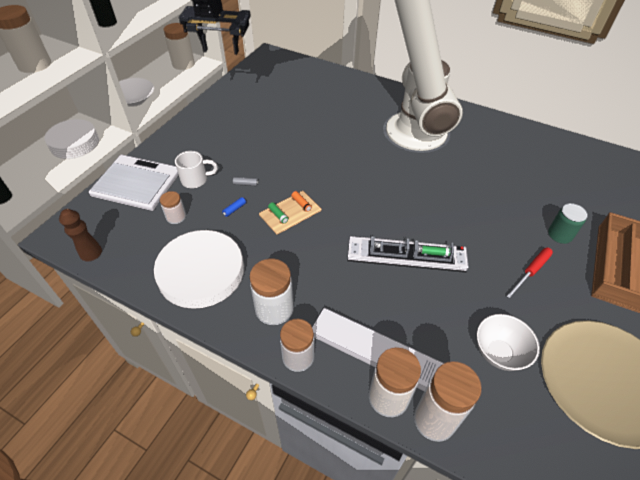

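The top view shows the green cell at about (382,257) in the tray, the orange one at (370,285), and the lamp from (180,298) to (297,256) with its empty bay at about (256,272). The scene view agrees. Next I'll turn these pixels into positions.

```bash
cat > h.py <<'E'
import cv2,numpy as np
from scipy.spatial.transform import Rotation as R
from rig import arm
def rays(n,px,s=None):
    px=np.asarray(px,float).reshape(-1,2);c=arm.get_calibration(n);K=c["camera_matrix"]
    u=(px-K[:2,2])/K[0,0]
    if n=="wrist":
        th=np.linalg.norm(u,axis=1)+1e-9
        d=np.c_[u/th[:,None]*np.sin(th)[:,None],np.cos(th)]
        H=c["hand_eye"];q=s["ee_rot"];W=R.from_quat([q[1],q[2],q[3],q[0]]).as_matrix()
        return W@H[:3,3]+s["tcp_pos"], d@(W@H[:3,:3]).T
    Rm=cv2.Rodrigues(np.array(c["rvec"],float))[0]
    return -Rm.T@np.ravel(c["tvec"]), np.c_[u,np.ones(len(u))]@Rm
def onz(n,px,z,s=None):
    o,d=rays(n,px,s); return o+d*((z-o[2])/d[:,2])[:,None]
def proj(P,s):
    c=arm.get_calibration("wrist");K=c["camera_matrix"];H=c["hand_eye"];q=s["ee_rot"];W=R.from_quat([q[1],q[2],q[3],q[0]]).as_matrix()
    p=(((np.atleast_2d(P)-s["tcp_pos"])@W)-H[:3,3])@H[:3,:3]
    r=np.linalg.norm(p[:,:2],axis=1);th=np.arctan2(r,p[:,2])
    return K[:2,2]+K[0,0]*p[:,:2]/r[:,None]*th[:,None]
def mask(im,lo,hi): return cv2.inRange(cv2.cvtColor(im,cv2.COLOR_RGB2HSV),lo,hi)
def blobs(m,a=30):
    return [c for c in cv2.findContours(m,cv2.RETR_EXTERNAL,cv2.CHAIN_APPROX_NONE)[0] if cv2.contourArea(c)>a]
E
python3 - <<'E'
from h import *
im=cv2.imread("pics/top0.png")[:,:,::-1].copy()
for nm,lo,hi in (("green",(45,120,60),(80,255,255)),("orange",(5,180,120),(18,255,255))):
    for c in blobs(mask(im,lo,hi)):
        r=cv2.minAreaRect(c); b=cv2.boxPoints(r); w=onz("top",b,.0265 if nm=="green" else .0265)
        if 150<r[0][0]<450 and 200<r[0][1]<320: print(nm,np.round(r[0],1),np.round(onz("top",[r[0]],.026),4),np.round(w[:,:2],3).tolist())
m=mask(im,(0,0,170),(180,50,255)); m[:235]=0;m[320:]=0;m[:,:165]=0;m[:,310:]=0
pts=cv2.findNonZero(m); r=cv2.minAreaRect(pts);b=cv2.boxPoints(r)
print("lamp",np.round(onz("top",b,.019),4).tolist(),np.round(onz("top",[r[0]],.019),4))
m=mask(im,(8,60,100),(25,200,255)); m[:230]=0;m[310:]=0;m[:,:330]=0;m[:,410:]=0
r=cv2.minAreaRect(cv2.findNonZero(m));print("tray",np.round(onz("top",cv2.boxPoints(r),.012),4).tolist())
big=cv2.resize(im[230:320,165:415],None,fx=3.2,fy=3.2,interpolation=cv2.INTER_CUBIC);cv2.imwrite("pics/crop.png",big[:,:,::-1])
E
```

```text
green [212.  286.9] [[0.4825 0.2206 0.026 ]] [[0.482, 0.25], [0.502, 0.199], [0.483, 0.191], [0.463, 0.242]]
green [383.9 257.3] [[ 0.5488 -0.2033  0.026 ]] [[0.553, -0.176], [0.567, -0.183], [0.545, -0.231], [0.53, -0.224]]
orange [370.6 284.8] [[ 0.4814 -0.1681  0.026 ]] [[0.486, -0.138], [0.502, -0.146], [0.477, -0.198], [0.461, -0.19]]
lamp [[0.4806, 0.3126, 0.019], [0.5915, 0.0318, 0.019], [0.5291, 0.0072, 0.019], [0.4201, 0.2868, 0.019]] [[0.5047 0.1609 0.019 ]]
tray [[0.4682, -0.1048, 0.012], [0.605, -0.1697, 0.012], [0.5654, -0.2547, 0.012], [0.4296, -0.1885, 0.012]]
```

View pics/crop.png

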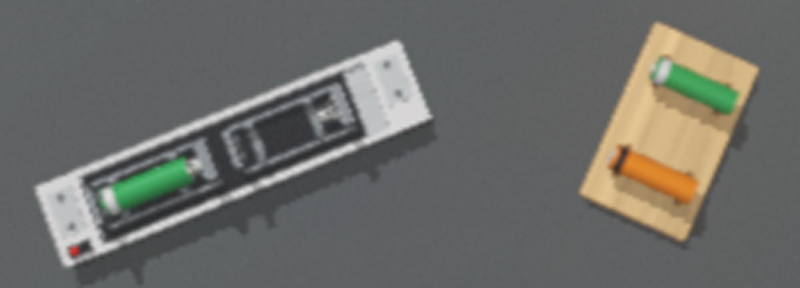

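step_arm(
  motion=[0, 2.1, 2.4, 0, 0, 0, 2.8, 0, 4.2, 4.9, 0, 0, 0, 5.6, 0, 6.3, 7.3, 0, 0, 0, 8.4, 0, 8.4, 9.8, 0, 0, 0, 11.2, 0, 10.5, 12.2, 0, 0, 0, 14, 0, 12.6, 14.7, 0, 0, 0, 16.8, 0, 14.7, 17.1, 0, 0, 0, 19.6, 0, 16.7, 19.6, 0, 0, 0, 22.4],
  grip_force=20,
)

```text
time: 0.77
tcp_pos: [0.3848, -0.3886, 0.2472]
ee_rot: [-0.0, -0.365, 0.931, 0.0]
wrist_force: [0.6, -0.3, -0.2]
gripper_width: 0.0458
grip_force: 0.0
```

step_arm(
  motion=[0, 2.1, 2.4, -0.5, 0, 0, 2.8, 0, 4.2, 4.9, -1.5, 0, 0, 5.6, 0, 6.3, 7.3, -3, 0, 0, 8.4, 0, 8.4, 9.8, -4, 0, 0, 11.2, 0, 10.5, 12.2, -5, 0, 0, 14, 0, 12.6, 14.7, -6, 0, 0, 16.8, 0, 14.7, 17.1, -6.7, 0, 0, 19.6, 0, 16.7, 19.5, -6.7, 0, 0, 22.3],
)

```text
time: 1.43
tcp_pos: [0.5508, -0.1933, 0.1782]
ee_rot: [-0.002, -0.538, 0.843, 0.002]
wrist_force: [0.6, -0.8, -0.3]
gripper_width: 0.0436
grip_force: 0.0
```

step_arm(
  motion=[-0.1, 0, 0, 0, 0, 0, 0, -0.1, 0, 0, 0, 0, 0, 0, -0.1, 0, 0, 0, 0, 0, 0],
)

```text
time: 1.68
tcp_pos: [0.5507, -0.195, 0.1801]
ee_rot: [-0.0, -0.537, 0.843, 0.0]
wrist_force: [-0.1, 0.1, -0.9]
gripper_width: 0.0401
grip_force: 0.0
```

```bash
python3 - <<'E'
from h import *
s=arm.state();im=arm.camera("wrist");cv2.imwrite("pics/w1.png",im[:,:,::-1]);np.save("w1.npy",[s],allow_pickle=True)
print(s["time"],s["tcp_pos"],s["ee_rot"],s["wrist_force"],s["gripper_width"])
for nm,lo,hi in (("green",(45,120,50),(80,255,255)),("orange",(5,190,120),(18,255,255))):
    for c in blobs(mask(im,lo,hi),300):
        r=cv2.minAreaRect(c); print(nm,np.round(r[0]),np.round(r[1]),np.round(onz("wrist",[r[0]],.0265,s),4),np.round(onz("wrist",cv2.boxPoints(r),.0265,s)[:,:2],4).tolist())
E
```

```text
1.6833 [ 0.55069805 -0.1949656   0.1800893 ] [-4.65776488e-04 -5.37460613e-01  8.43288612e-01  4.34942915e-04] [-0.06771075  0.13235331 -0.87498296] 0.04008749979874252
green [318. 220.] [72. 25.] [[ 0.5491 -0.2021  0.0265]] [[0.5458, -0.2324], [0.528, -0.2241], [0.5525, -0.1705], [0.5711, -0.1791]]
orange [410. 223.] [25. 72.] [[ 0.4816 -0.1679  0.0265]] [[0.5039, -0.1451], [0.4784, -0.1993], [0.4594, -0.1899], [0.4844, -0.1345]]
```

View pics/w1.png

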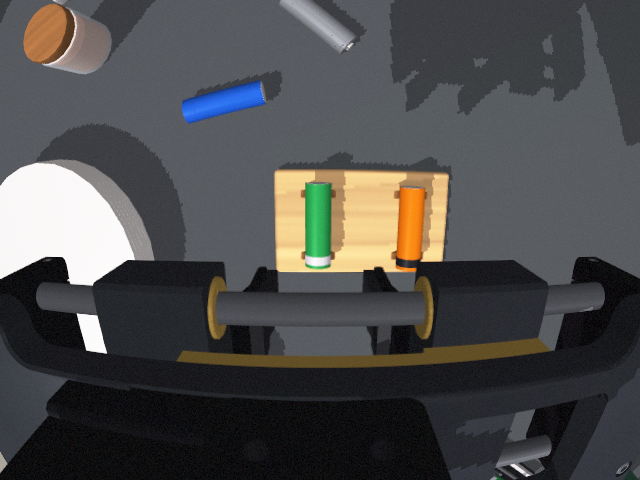

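The wrist view shows the green cell lying straight along the image column at x≈318. Its flat end is at row 183 and its white-band/button end at about row 268. The orange cell is at x≈410.

```bash
python3 - <<'E'
from h import *
s=np.load("w1.npy",allow_pickle=True)[0];im=cv2.imread("pics/w1.png")[:,:,::-1].copy()
m=mask(im,(45,120,50),(80,255,255));m[:,:280]=0;m[:,360:]=0
for r in (186,200,225,250,256):
    x=np.flatnonzero(m[r]);w=onz("wrist",[[ (x[0]+x[-1])/2,r]],.0265,s)[0];print(r,x[0],x[-1],np.round(w,4))
print(im[178:188,318].tolist(),im[256:274:2,318].tolist())
print(np.round(onz("wrist",[[318,182.5],[318,268]],.035,s),4))
E
```

```text
186 306 330 [ 0.5372 -0.2267  0.0265]
200 305 330 [ 0.5423 -0.2167  0.0265]
225 306 330 [ 0.5505 -0.1982  0.0265]
250 306 329 [ 0.5597 -0.1794  0.0265]
256 313 323 [ 0.5615 -0.1746  0.0265]
[[187, 146, 100], [188, 149, 101], [186, 146, 100], [168, 140, 104], [113, 109, 102], [107, 106, 104], [99, 163, 116], [68, 181, 99], [55, 185, 93], [51, 183, 92]] [[73, 189, 109], [244, 242, 245], [245, 242, 245], [244, 240, 244], [244, 242, 245], [131, 209, 155], [96, 189, 101], [251, 226, 155], [135, 117, 104]]
[[ 0.5356 -0.23    0.035 ]
 [ 0.5646 -0.1678  0.035 ]]
```

step_arm(
  motion=[-0.1, 0, -0.4, -3, 0, 0, 0, -0.1, -0.06, -0.4, -6.5, 0, 0, 0, -0.1, -0.06, -0.4, -9.5, 0, 0, 0, -0.1, -0.06, -0.4, -12, 0, 0, 0, -0.1, -0.06, -0.4, -13.2, 0, 0, 0, -0.1, -0.06, -0.4, -13.9, 0, 0, 0, -0.1, -0.06, -0.4, -13.95, 0, 0, 0, -0.1, -0.06, -0.4, -13.95, 0, 0, 0],
)

```text
time: 2.4
tcp_pos: [0.5506, -0.1998, 0.0416]
ee_rot: [0.0, -0.537, 0.844, -0.0]
wrist_force: [0.0, -0.5, -0.0]
gripper_width: 0.0396
grip_force: 0.0
```

step_arm(
  motion=[-0.5, 0, 0, 0, 0, 0, 0, -0.7, 0, 0, 0, 0, 0, 0, -0.85, 0, 0, 0, 0, 0, 0, -0.85, 0, 0, 0, 0, 0, 0, -0.85, 0, 0, 0, 0, 0, 0],
  grip_force=20,
)

```text
time: 2.82
tcp_pos: [0.5508, -0.199, 0.0419]
ee_rot: [0.0, -0.538, 0.843, -0.0]
wrist_force: [-2.1, 0.8, 3.5]
gripper_width: 0.0202
grip_force: 20.0
```

step_arm(
  motion=[-0.85, 0, 0, 2, 0, 0, 0, -0.85, 0, 0, 5, 0, 0, 0, -0.85, 0, 1.5, 8.5, 0, 0, 4, -0.85, -0.5, 4, 11, 0, 0, 8, -0.85, -1, 7, 12, 0, 0, 12, -0.85, -1.5, 10, 12, 0, 0, 16, -0.85, -2, 13, 12, 0, 0, 20, -0.85, -2.5, 16, 12, 0, 0, 24],
)

```text
time: 3.48
tcp_pos: [0.525, -0.0377, 0.1615]
ee_rot: [0.001, -0.702, 0.712, -0.0]
wrist_force: [1.3, 0.6, -0.7]
gripper_width: 0.02
grip_force: 20.0
```

step_arm(
  motion=[-0.85, -0.5, 3, 0, 0, 0, 3, -0.85, -1, 6, 0, 0, 0, 6, -0.85, -1.5, 9, 0, 0, 0, 10, -0.85, -2, 12, 0, 0, 0, 13, -0.85, -2.5, 15, 0, 0, 0, 16, -0.85, -3, 18, 0, 0, 0, 19, -0.85, -3.3, 21, 0, 0, 0, 21, -0.85, -3.5, 23.7, 0, 0, 0, 22.6],
)

```text
time: 4.15
tcp_pos: [0.4898, 0.1997, 0.1612]
ee_rot: [-0.0, 0.828, -0.561, -0.0]
wrist_force: [0.7, -0.3, 0.0]
gripper_width: 0.02
grip_force: 20.0
```

step_arm(
  motion=[-0.85, 0, 0, 0, 0, 0, 0, -0.85, 0, 0, 0, 0, 0, 0, -0.85, 0, 0, 0, 0, 0, 0],
)

```text
time: 4.4
tcp_pos: [0.4901, 0.1976, 0.1608]
ee_rot: [0.0, 0.827, -0.562, -0.0]
wrist_force: [0.2, 0.1, -0.4]
gripper_width: 0.0206
grip_force: 20.0
```

```bash
python3 - <<'E'
from h import *
s=arm.state();im=arm.camera("wrist");cv2.imwrite("pics/w2.png",im[:,:,::-1]);np.save("w2.npy",[s],allow_pickle=True)
print(s["time"],s["tcp_pos"],s["ee_rot"],s["wrist_force"],s["gripper_width"])
E
```

```text
4.4 [0.49014278 0.19763055 0.16082036] [ 3.85938044e-04  8.27192987e-01 -5.61917762e-01 -2.07230221e-04] [ 0.22348741  0.100946   -0.39801209] 0.02055627563012989
```

View pics/w2.png

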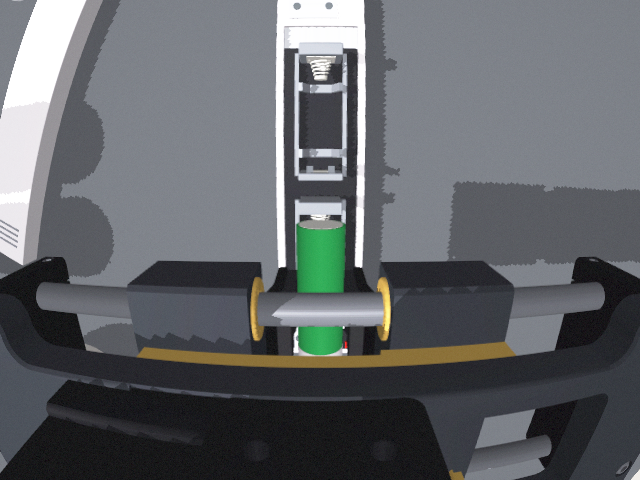

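The picture shows the empty bay between rows 45 and 180. The spring wall is at rows 45–55, the spring's free face at about row 80, and the catch at rows 165–178. Thin side rails run at x≈297 and 346. I'll enlarge it.

```bash
python3 - <<'E'
from h import *
im=cv2.imread("pics/w2.png")
cv2.imwrite("pics/w2c.png",cv2.resize(im[25:225,260:385],None,fx=3,fy=3,interpolation=cv2.INTER_CUBIC))
E
```

```text
(no output)
```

View pics/w2c.png

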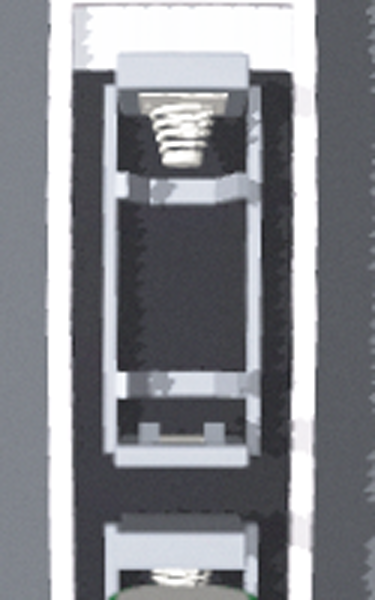

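step_arm(
  motion=[-0.85, -2, -0.9, -2, 0, 0, 0, -0.85, -4.65, -1.84, -4, 0, 0, 0, -0.85, -4.65, -1.84, -5, 0, 0, 0, -0.85, -4.65, -1.84, -5, 0, 0, 0, -0.85, -4.65, -1.84, -5, 0, 0, 0],
)

```text
time: 4.87
tcp_pos: [0.4447, 0.179, 0.1114]
ee_rot: [-0.0, 0.827, -0.562, 0.0]
wrist_force: [0.9, 0.3, -0.2]
gripper_width: 0.0203
grip_force: 20.0
```

```bash
python3 - <<'E'
from h import *
s=arm.state();im=arm.camera("wrist");cv2.imwrite("pics/w3.png",im[:,:,::-1]);np.save("w3.npy",[s],allow_pickle=True)
print(s["tcp_pos"])
E
```

```text
[0.44472501 0.17896618 0.11139687]
```

step_arm(
  motion=[-0.85, 3, 1.2, 0, 0, 0, 0, -0.85, 6, 2.4, 0, 0, 0, 0, -0.85, 9.3, 3.68, 0, 0, 0, 0, -0.85, 9.3, 3.68, 0, 0, 0, 0, -0.85, 9.3, 3.68, 0, 0, 0, 0],
)

```text
time: 5.33
tcp_pos: [0.5396, 0.2172, 0.1115]
ee_rot: [-0.001, 0.827, -0.563, 0.0]
wrist_force: [-0.8, -0.8, 0.3]
gripper_width: 0.0205
grip_force: 20.0
```

```bash
python3 - <<'E'
from h import *
s=arm.state();im=arm.camera("wrist");cv2.imwrite("pics/w4.png",im[:,:,::-1]);np.save("w4.npy",[s],allow_pickle=True)
print(s["tcp_pos"],s["time"])
B=np.array([.523,.1144,.0325]);ex=np.array([.93,.367,0]);ey=np.array([-.367,.93,0])
out=[]
for n in("w3","w4"):
    st=np.load(n+".npy",allow_pickle=True)[0];I=cv2.imread(f"pics/{n}.png")
    p=proj(B,st)[0];print(n,p)
    x,y=(int(p[0])-75,int(p[1])-100);x=max(x,0);y=max(y,0);print("crop",x,y)
    out.append(cv2.resize(I[y:y+190,x:x+130],None,fx=3,fy=3,interpolation=cv2.INTER_CUBIC))
cv2.imwrite("pics/w34.png",np.hstack(out))
E
```

```text
[0.53963213 0.21715858 0.11147338] 5.3333
w3 [235.14355853 108.75657605]
crop 160 8
w4 [410.20929771 107.91184093]
crop 335 7
```

View pics/w34.png

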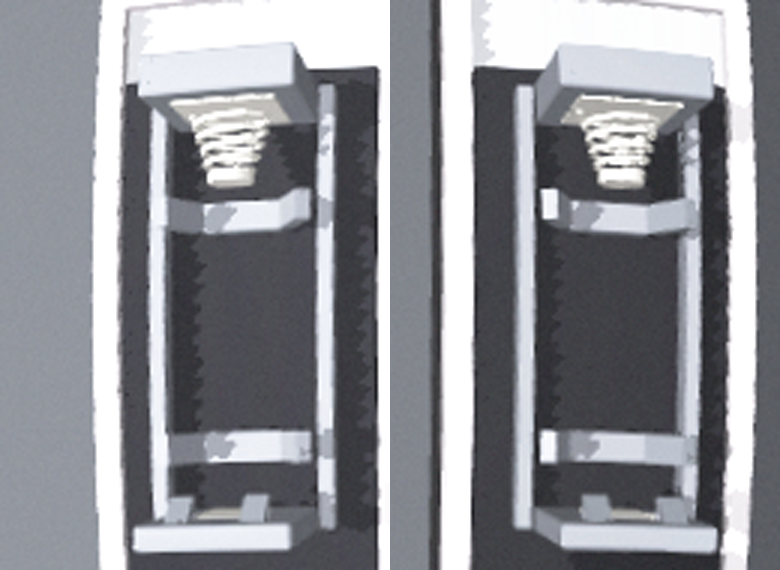

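The two offset views show the guides standing above separate side rails. The spring's free disc is at about row 60 of each crop and the catch tabs at about rows 167–172. I'll triangulate the rail heights and the holder's features.

```bash
python3 - <<'E'
from h import *
S={n:np.load(n+".npy",allow_pickle=True)[0] for n in("w2","w3","w4")}
I={n:cv2.imread(f"pics/{n}.png",0) for n in S}
print("w3 L",I["w3"][112:124,206:222].mean(0).round().astype(int),"R",I["w3"][112:124,260:276].mean(0).round().astype(int))
print("w4 L",I["w4"][112:124,372:388].mean(0).round().astype(int),"R",I["w4"][112:124,426:442].mean(0).round().astype(int))
B=np.array([.523,.1144,0]);ex=np.array([.93,.367,0]);ey=np.array([-.367,.93,0])
def tri(a,b):
    (o1,d1),(o2,d2)=[rays("wrist",[p],S[n]) for n,p in(a,b)]
    A=[];bb=[]
    for o,d in((o1,d1[0]),(o2,d2[0])):
        d=d/np.linalg.norm(d);M=np.eye(3)-np.outer(d,d);A.append(M);bb.append(M@o)
    x=np.linalg.lstsq(np.vstack(A),np.hstack(bb),rcond=None)[0];v=x-B
    return np.round(1e3*np.array([v@ex,v@ey,x[2]]),1)
c3=lambda x,y:("w3",[160+x/3-.33,8+y/3-.33]); c4=lambda x,y:("w4",[335+(x-390)/3-.33,7+y/3-.33])
for nm,a,b in [("spring disc low edge mid",c3(231,184),c4(623,184)),("wall top back L",c3(136,58),c4(557,46)),("wall top back R",c3(295,44),c4(716,58)),
 ("catchwall back L",c3(134,553),c4(562,553)),("catchwall back R",c3(290,553),c4(716,553)),("catch tabL nose",c3(185,496),c4(595,495)),("tabR nose",c3(257,496),c4(649,495)),
 ("guideR top inner hi",c3(297,191),c4(690,200)),("seat lo mid edge",c3(240,230),c4(620,230)),("seat2 lo edge",c3(240,462),c4(620,462)),("wall front low L",c3(190,128),c4(561,125)),]:
    print(nm,tri(a,b))
E
```

```text
w3 L [ 77  76  76 117 229 241 241 240 202 100  92  66  54  53  55  54] R [ 76  76  77  76  76 153 226 239 239 239 219  98  66  59  60  60]
w4 L [ 68  66  66  67 104 157 202 222 222 222 205  88  52  52  52  52] R [ 62  62  63  62  71 129 146 164 214 219 219 215 142  48  45  47]
spring disc low edge mid [ -1.1 -24.   33.8]
wall top back L [ 14.4 -47.2  48.8]
wall top back R [-15.9 -47.3  49.4]
catchwall back L [13.9 47.  52.5]
catchwall back R [-15.4  47.   52.2]
catch tabL nose [ 6.2 37.3 43.4]
tabR nose [-6.4 37.8 36.2]
guideR top inner hi [-14.4 -21.5  35.2]
seat lo mid edge [ -1.7 -15.5  28.2]
seat2 lo edge [-1.8 31.6 30. ]
wall front low L [  9.6 -38.   25.7]
```

```bash
python3 - <<'E'
from h import *
S={n:np.load(n+".npy",allow_pickle=True)[0] for n in("w2","w3","w4")}
B=np.array([.523,.1144,0]);ex=np.array([.93,.367,0]);ey=np.array([-.367,.93,0])
def tri(p,q):
    A=[];bb=[]
    for n,u in(("w3",p),("w4",q)):
        o,d=rays("wrist",[u],S[n]);d=d[0]/np.linalg.norm(d);M=np.eye(3)-np.outer(d,d);A.append(M);bb.append(M@o)
    x=np.linalg.lstsq(np.vstack(A),np.hstack(bb),rcond=None)[0];v=x-B
    return np.round(1e3*np.array([v@ex,v@ey,x[2]]),1)
print("L inner",tri([214.5,118],[382.5,118]),"L outer",tri([209.2,118],[377.8,118]))
print("R inner",tri([264.9,118],[433.5,118]),"R outer",tri([270.6,118],[438.3,118]))
s=S["w2"];im=cv2.imread("pics/w2.png");q=s["ee_rot"];W=R.from_quat([q[1],q[2],q[3],q[0]]).as_matrix()
P=np.array([[.034,0,.0067],[.034,0,.0277],[.034,.0105,.0172],[.034,-.0105,.0172],[.010,.0105,.0172],[.01,-.0105,.0172]])
print(np.round(proj(s["tcp_pos"]+P@W.T,s),1))
print(im[214:236,321].tolist())
m=mask(im[:,:,::-1].copy(),(45,120,50),(80,255,255))
for r in(235,250,262):
    x=np.flatnonzero(m[r]);print(r,x[0],x[-1])
s=arm.state();v=s["tcp_pos"]-B;print(np.round(1e3*np.array([v@ex,v@ey,s["tcp_pos"][2]]),1))
E
```

```text
L inner [15.1  5.1 24. ] L outer [18.2  5.2 25.3]
R inner [-16.6   5.1  25.3] R outer [-20.    5.   24.6]
[[318.3 226.8]
 [318.5 216.7]
 [343.  221.4]
 [293.8 221.4]
 [342.1 274.5]
 [294.8 274.5]]
[[224, 218, 217], [238, 241, 241], [251, 252, 252], [207, 212, 215], [252, 253, 253], [228, 231, 231], [170, 172, 174], [146, 148, 150], [146, 149, 150], [149, 150, 151], [147, 150, 151], [146, 149, 149], [149, 150, 152], [147, 151, 151], [147, 150, 151], [118, 157, 104], [96, 171, 64], [91, 176, 50], [93, 177, 53], [90, 175, 49], [93, 178, 55], [93, 176, 52]]
235 297 344
250 297 344
262 298 344
[ 51.4  89.3 111.2]
```

The rail tops sit about 7.5 mm below the bay's mid line. My fingertips reach 7.8 mm below the cell's centre, so they would touch. I'll set the cell back in the tray and regrip it 3.5 mm higher.

step_arm(
  motion=[-0.85, 0, -1, 2, 0, 0, 0, -0.85, 0, -3, 4, 0, 0, -3, -0.85, 0, -5.5, 5, 0, 0, -6, -0.85, 0.1, -8, 5, 0, 0, -9, -0.85, 0.2, -10.5, 5, 0, 0, -12, -0.85, 0.3, -13, 5, 0, 0, -16, -0.85, 0.4, -15.5, 5, 0, 0, -20, -0.85, 0.5, -18, 5, 0, 0, -23],
)

```text
time: 6.05
tcp_pos: [0.5411, 0.035, 0.1619]
ee_rot: [0.0, -0.697, 0.717, -0.0]
wrist_force: [-0.3, -1.0, -0.5]
gripper_width: 0.0205
grip_force: 20.0
```

step_arm(
  motion=[-0.85, 0.1, -3, 0, 0, 0, -3, -0.85, 0.2, -6, 0, 0, 0, -6, -0.85, 0.3, -9, 0, 0, 0, -9, -0.85, 0.4, -12, 0, 0, 0, -12, -0.85, 0.5, -15, 0, 0, 0, -15, -0.85, 0.6, -18, 0, 0, 0, -18, -0.85, 0.7, -21, 0, 0, 0, -21, -0.85, 0.85, -23.54, 0, 0, 0, -23.6],
)

```text
time: 6.72
tcp_pos: [0.5494, -0.2008, 0.1619]
ee_rot: [0.0, -0.536, 0.844, -0.0]
wrist_force: [0.6, 1.0, -0.9]
gripper_width: 0.0206
grip_force: 20.0
```

step_arm(
  motion=[-0.85, 0, 0, 0, 0, 0, 0, -0.85, 0, 0, -2.5, 0, 0, 0, -0.85, 0, 0, -5.5, 0, 0, 0, -0.85, 0, 0, -8, 0, 0, 0, -0.85, 0, 0, -10, 0, 0, 0, -0.85, 0, 0, -11, 0, 0, 0, -0.85, 0, 0, -11.7, 0, 0, 0, -0.85, 0, 0, -11.8, 0, 0, 0],
)

```text
time: 7.38
tcp_pos: [0.5506, -0.1989, 0.043]
ee_rot: [-0.0, -0.538, 0.843, -0.0]
wrist_force: [0.4, 0.2, -0.1]
gripper_width: 0.0203
grip_force: 20.0
```

step_arm(
  motion=[-0.85, 0, 0, -0.1, 0, 0, 0, -0.85, 0, 0, -0.15, 0, 0, 0],
)

```text
time: 7.55
tcp_pos: [0.5513, -0.199, 0.0428]
ee_rot: [0.001, -0.538, 0.843, -0.001]
wrist_force: [0.2, -0.5, -0.8]
gripper_width: 0.0205
grip_force: 20.0
```

step_arm(
  motion=[-0.4, 0, 0, -0.05, 0, 0, 0, -0.3, 0, 0, -0.05, 0, 0, 0, -0.3, 0, 0, -0.05, 0, 0, 0, -0.3, 0, 0, 0.3, 0, 0, 0, -0.3, 0, 0, 0.3, 0, 0, 0, -0.3, 0, 0, 0.3, 0, 0, 0],
)

```text
time: 8.05
tcp_pos: [0.5509, -0.1991, 0.045]
ee_rot: [0.0, -0.538, 0.843, -0.0]
wrist_force: [-0.0, -0.3, 0.1]
gripper_width: 0.0301
grip_force: 0.0
```

step_arm(
  motion=[-0.5, 0, 0, 0, 0, 0, 0, -0.7, 0, 0, 0, 0, 0, 0, -0.85, 0, 0, 0, 0, 0, 0, -0.85, 0, 0, 0, 0, 0, 0, -0.85, 0, 0, 0, 0, 0, 0],
)

```text
time: 8.47
tcp_pos: [0.5507, -0.1991, 0.0445]
ee_rot: [0.0, -0.538, 0.843, -0.0]
wrist_force: [1.2, 0.6, 0.2]
gripper_width: 0.0198
grip_force: 20.0
```

step_arm(
  motion=[-0.85, 0, 0, 2, 0, 0, 0, -0.85, 0, 0, 5, 0, 0, 0, -0.85, 0, 1.5, 8.5, 0, 0, 4, -0.85, -0.5, 4, 11, 0, 0, 8, -0.85, -1, 7, 12, 0, 0, 12, -0.85, -1.5, 10, 12, 0, 0, 16, -0.85, -2, 13, 12, 0, 0, 20, -0.85, -2.5, 16, 12, 0, 0, 24],
)

```text
time: 9.13
tcp_pos: [0.5248, -0.0378, 0.1648]
ee_rot: [0.0, -0.702, 0.712, 0.0]
wrist_force: [0.8, -0.5, -0.0]
gripper_width: 0.0203
grip_force: 20.0
```

step_arm(
  motion=[-0.85, -0.5, 3, 0, 0, 0, 3, -0.85, -1, 6, 0, 0, 0, 6, -0.85, -1.5, 9, 0, 0, 0, 10, -0.85, -2, 12, 0, 0, 0, 13, -0.85, -2.5, 15, 0, 0, 0, 16, -0.85, -3, 18, 0, 0, 0, 19, -0.85, -3.3, 21, 0, 0, 0, 21, -0.85, -3.5, 23.7, 0, 0, 0, 22.6],
)

```text
time: 9.8
tcp_pos: [0.4897, 0.1995, 0.1644]
ee_rot: [0.0, 0.828, -0.561, -0.0]
wrist_force: [0.2, 0.2, -0.4]
gripper_width: 0.0201
grip_force: 20.0
```

step_arm(
  motion=[-0.85, 0, 0, 0, 0, 0, 0, -0.85, 0, 0, 0, 0, 0, 0, -0.85, 0, 0, 0, 0, 0, 0],
)

```text
time: 10.05
tcp_pos: [0.49, 0.1975, 0.1642]
ee_rot: [0.001, 0.827, -0.562, -0.0]
wrist_force: [-0.1, -0.4, -1.3]
gripper_width: 0.0206
grip_force: 20.0
```

```bash
python3 - <<'E'
from h import *
s=arm.state();im=arm.camera("wrist")[:,:,::-1].copy();cv2.imwrite("pics/w5.png",im);q=s["ee_rot"];W=R.from_quat([q[1],q[2],q[3],q[0]]).as_matrix()
print(s["time"],s["tcp_pos"],q,s["wrist_force"],s["gripper_width"])
for z in(.0172,.0205):
    P=np.array([[.034,0,z-.0105],[.034,0,z+.0105]]);print(np.round(proj(s["tcp_pos"]+P@W.T,s),1).tolist())
print(im[214:240,321].tolist())
m=mask(im[:,:,::-1].copy(),(45,120,50),(80,255,255))
for r in(240,250,262):
    x=np.flatnonzero(m[r]);print(r,x[0],x[-1])
E
```

```text
10.05 [0.49004582 0.19752464 0.16416437] [ 6.26556457e-04  8.27182465e-01 -5.61932996e-01 -2.90691201e-04] [-0.05420316 -0.39112116 -1.31039366] 0.020551704464395325
[[318.3, 226.8], [318.5, 216.7]]
[[318.3, 225.0], [318.5, 215.3]]
[[226, 228, 228], [243, 246, 247], [204, 211, 214], [254, 255, 255], [251, 252, 252], [184, 191, 193], [143, 149, 150], [147, 151, 151], [147, 150, 150], [146, 151, 151], [145, 151, 151], [149, 152, 152], [145, 151, 151], [145, 148, 150], [167, 184, 166], [103, 165, 85], [90, 173, 51], [93, 177, 54], [92, 178, 52], [90, 176, 50], [92, 177, 52], [92, 177, 50], [91, 176, 52], [94, 179, 57], [90, 174, 48], [92, 178, 54]]
240 298 344
250 298 344
262 298 344
```

step_arm(
  motion=[-0.85, 1, -2, 0, 3, 1.2, 0, -0.85, 2, -4.5, -1, 7.5, 3, 0, -0.85, 3, -7, -2.5, 13.5, 5.3, 0, -0.85, 3.36, -8.38, -4, 19, 7.5, 0, -0.85, 3.36, -8.38, -6, 24, 9.5, 0, -0.85, 3.36, -8.38, -7.28, 27.9, 11, 0, -0.85, 3.36, -8.38, -7.28, 27.9, 11, 0, -0.85, 3.36, -8.38, -7.28, 27.9, 11, 0],
)

```text
time: 10.77
tcp_pos: [0.5242, 0.1117, 0.0906]
ee_rot: [-0.145, 0.798, -0.545, -0.214]
wrist_force: [0.2, 0.1, 0.5]
gripper_width: 0.0204
grip_force: 20.0
```

```bash
cat > st.py <<'E'
from h import *
B=np.array([.523,.1144,.0325]);ex=np.array([.93,.367,0]);ey=np.array([-.367,.93,0])
def rep():
    s=arm.state();q=s["ee_rot"];W=R.from_quat([q[1],q[2],q[3],q[0]]).as_matrix()
    f=lambda P:np.round(1e3*np.array([(P-B)@ex,(P-B)@ey,(P-B)[2]]),1)
    t=s["tcp_pos"];F=t+W@[.0326,0,.0203];Bt=F-W@[.068,0,0];w=s["wrist_force"]
    print("t",s["time"],"tcp",f(t),"flat",f(F),"btn",f(Bt),"th",round(np.degrees(np.arcsin((Bt-F)[2]/.068)),1),"force",np.round([w@ex,w@ey,w[2]],1),"w",round(s["gripper_width"]*1e3,1))
    return s
if __name__=="__main__":
    s=rep();im=arm.camera("wrist");cv2.imwrite("pics/w6.png",im[:,:,::-1])
E
python3 st.py
```

```text
t 10.7667 tcp [ 0.1 -2.9 58.1] flat [  0.  -21.   24.2] btn [ 0.2 37.9 58.1] th 29.9 force [ 0.2 -0.   0.5] w 20.4
```

View pics/w6.png

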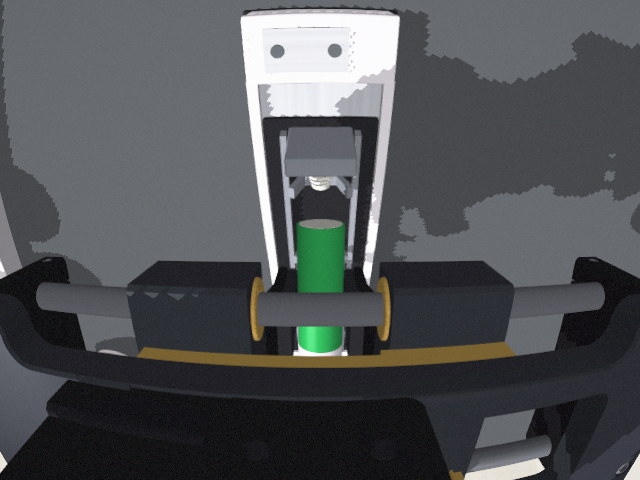

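The cell is centred on the spring: both the cell and the spring wall are centred at x≈321, with the spring at about 320. Now I'll lower it.

step_arm(
  motion=[-0.85, -0.04, 0.1, -0.6, 0, 0, 0, -0.85, -0.04, 0.1, -1.1, 0, 0, 0, -0.85, -0.04, 0.1, -1.6, 0, 0, 0, -0.85, -0.04, 0.1, -1.9, 0, 0, 0, -0.85, -0.04, 0.1, -2.1, 0, 0, 0, -0.85, -0.04, 0.1, -2.25, 0, 0, 0, -0.85, -0.04, 0.1, -2.25, 0, 0, 0],
)

```text
time: 11.4
tcp_pos: [0.5235, 0.1154, 0.069]
ee_rot: [-0.146, 0.799, -0.543, -0.214]
wrist_force: [0.8, 0.7, 0.2]
gripper_width: 0.0204
grip_force: 20.0
```

```bash
python3 -c "
from st import rep;rep()"
```

```text
t 11.4 tcp [ 0.9  0.7 36.5] flat [  0.9 -17.4   2.6] btn [ 0.8 41.5 36.6] th 30.0 force [1.  0.4 0.2] w 20.4
```

step_arm(
  motion=[-0.85, 0.04, -0.19, -0.05, 0, 0, 0, -0.85, 0.11, -0.37, -0.1, 0, 0, 0, -0.85, 0.16, -0.5, -0.15, 0, 0, 0, -0.85, 0.22, -0.65, -0.15, 0, 0, 0, -0.85, 0.27, -0.75, -0.15, 0, 0, 0, -0.85, 0.27, -0.75, -0.15, 0, 0, 0, -0.85, 0.27, -0.75, -0.15, 0, 0, 0],
)

```text
time: 11.98
tcp_pos: [0.5264, 0.1078, 0.0678]
ee_rot: [-0.146, 0.799, -0.543, -0.214]
wrist_force: [-1.2, 0.9, -0.1]
gripper_width: 0.0204
grip_force: 20.0
```

```bash
python3 -c "
from st import rep;rep()"
```

```text
t 11.9833 tcp [ 0.8 -7.4 35.3] flat [  0.8 -25.5   1.4] btn [ 0.7 33.4 35.5] th 30.0 force [-0.8  1.3 -0.1] w 20.4
```

step_arm(
  motion=[-0.85, 0.02, -0.1, 0, 0, 0, 0, -0.85, 0.05, -0.2, 0, 0, 0, 0, -0.85, 0.07, -0.3, 0, 0, 0, 0, -0.85, 0.07, -0.3, 0, 0, 0, 0],
)

```text
time: 12.32
tcp_pos: [0.5272, 0.105, 0.0679]
ee_rot: [-0.146, 0.799, -0.543, -0.214]
wrist_force: [-0.1, 4.5, 0.6]
gripper_width: 0.0204
grip_force: 20.0
```

step_arm(
  motion=[-0.85, 0, 0, 0, 0, 0, 0],
)

```text
time: 12.4
tcp_pos: [0.5273, 0.1049, 0.0679]
ee_rot: [-0.146, 0.799, -0.543, -0.214]
wrist_force: [-0.1, 3.6, 0.5]
gripper_width: 0.0205
grip_force: 20.0
```

step_arm(
  motion=[-0.85, 0, 0, 0, 0, 0, 0],
)

```text
time: 12.48
tcp_pos: [0.5272, 0.1049, 0.0678]
ee_rot: [-0.146, 0.799, -0.543, -0.214]
wrist_force: [-0.3, 3.5, -0.5]
gripper_width: 0.02
grip_force: 20.0
```

```bash
python3 -c "
from st import *
rep();arm.camera('wrist');rep();arm.camera('wrist');rep();im=arm.camera('wrist');s=rep();cv2.imwrite('pics/w7.png',im[:,:,::-1])"
```

```text
t 12.4833 tcp [  0.4 -10.4  35.3] flat [  0.5 -28.5   1.5] btn [ 0.4 30.4 35.5] th 30.0 force [ 1.   3.4 -0.5] w 20.0
t 12.5333 tcp [  0.4 -10.4  35.4] flat [  0.5 -28.5   1.5] btn [ 0.4 30.4 35.5] th 30.0 force [1.1 4.5 1.4] w 20.3
t 12.5833 tcp [  0.5 -10.5  35.4] flat [  0.5 -28.5   1.5] btn [ 0.4 30.3 35.5] th 30.0 force [1.4 2.5 0.9] w 20.4
t 12.6333 tcp [  0.4 -10.5  35.3] flat [  0.5 -28.5   1.5] btn [ 0.4 30.3 35.5] th 30.0 force [0.5 4.8 0.6] w 20.2
```

The steady spring force of about 3.8 N with the button end up meets the first condition. Now I'll rotate the cell down in stages.

step_arm(
  motion=[-0.85, -0.03, 0.08, -0.1, -2.3, -0.92, 0, -0.85, -0.066, 0.167, -0.19, -4.65, -1.84, 0, -0.85, -0.09, 0.24, -0.3, -7, -2.75, 0, -0.85, -0.12, 0.307, -0.41, -9.3, -3.67, 0, -0.85, -0.12, 0.307, -0.41, -9.3, -3.67, 0, -0.85, -0.12, 0.307, -0.41, -9.3, -3.67, 0],
)

```text
time: 13.13
tcp_pos: [0.5249, 0.1084, 0.0638]
ee_rot: [-0.097, 0.815, -0.553, -0.144]
wrist_force: [-2.3, 4.5, 0.9]
gripper_width: 0.0204
grip_force: 20.0
```

```bash
python3 -c "
from st import *
rep();arm.camera('wrist');rep();arm.camera('wrist');rep();im=arm.camera('wrist');s=rep();cv2.imwrite('pics/w8.png',im[:,:,::-1])"
```

```text
t 13.1333 tcp [-0.4 -6.3 31.3] flat [ -0.3 -29.9   1.1] btn [-0.5 33.9 24.3] th 20.0 force [-0.5  5.   0.9] w 20.4
t 13.1833 tcp [-0.3 -6.6 31.3] flat [ -0.3 -30.3   1. ] btn [-0.4 33.6 24.3] th 20.1 force [-1.1  5.1  2.5] w 20.2
t 13.2333 tcp [-0.3 -6.9 31.2] flat [ -0.3 -30.5   1. ] btn [-0.4 33.3 24.3] th 20.1 force [-1.4  5.8  2.1] w 20.1
t 13.2833 tcp [-0.3 -7.1 31.2] flat [ -0.3 -30.7   0.9] btn [-0.3 33.1 24.3] th 20.1 force [-0.6  3.8  2.4] w 20.2
```

step_arm(
  motion=[-0.85, 0.02, 0.02, -0.06, 0, 0, 0, -0.85, -0.01, 0.09, -0.14, -2.2, -0.86, 0, -0.85, -0.04, 0.18, -0.24, -4.4, -1.7, 0, -0.85, -0.075, 0.27, -0.35, -6.5, -2.57, 0, -0.85, -0.075, 0.27, -0.35, -6.5, -2.57, 0, -0.85, -0.075, 0.27, -0.35, -6.5, -2.57, 0, -0.85, -0.075, 0.27, -0.35, -6.5, -2.57, 0],
)

```text
time: 13.87
tcp_pos: [0.5246, 0.1104, 0.0598]
ee_rot: [-0.064, 0.822, -0.558, -0.094]
wrist_force: [-3.1, 4.7, 0.9]
gripper_width: 0.0203
grip_force: 20.0
```

```bash
python3 -c "
from st import *
rep();arm.camera('wrist');rep();arm.camera('wrist');rep();im=arm.camera('wrist');s=rep();cv2.imwrite('pics/w9.png',im[:,:,::-1])
c=[]
for n in ('w6','w7','w8','w9'):
  i=cv2.imread('pics/%s.png'%n)
  g=mask(i[:,:,::-1].copy(),(45,120,50),(80,255,255));print(n,[(r,[int(x) for x in np.flatnonzero(g[r])[[0,-1]]]) for r in(245,258)],np.flatnonzero(g[:,321])[:1])
  c.append(cv2.resize(i[100:360,245:395],None,fx=1.3,fy=2))
cv2.imwrite('pics/cmp.png',np.hstack(c))"
```

```text
t 13.8667 tcp [ 0.  -4.3 27.3] flat [  0.1 -31.5   0.2] btn [-0.  34.8 15.6] th 13.1 force [-1.2  5.5  0.9] w 20.3
t 13.9167 tcp [ 0.1 -4.4 27.3] flat [  0.1 -31.6   0.2] btn [ 0.  34.6 15.6] th 13.1 force [-0.8  5.5  0.7] w 20.3
t 13.9667 tcp [ 0.1 -4.5 27.3] flat [  0.1 -31.6   0.2] btn [ 0.  34.6 15.5] th 13.1 force [-1.   6.2  0.5] w 20.3
t 14.0167 tcp [ 0.1 -4.5 27.3] flat [  0.1 -31.7   0.2] btn [ 0.  34.6 15.5] th 13.1 force [-1.1  5.8 -0.1] w 20.2
w6 [(245, [297, 344]), (258, [298, 343])] [229]
w7 [(245, [297, 344]), (258, [297, 343])] [229]
w8 [(245, [297, 344]), (258, [297, 344])] [230]
w9 [(245, [297, 343]), (258, [297, 344])] [230]
```

View pics/cmp.png

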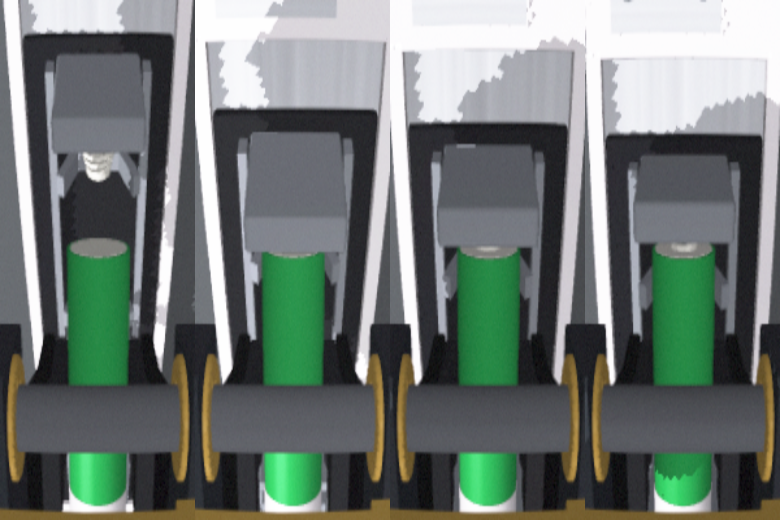

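The four frames show the cell steady in the grip (end row 229–230) and the spring compressing squarely under the wall. There is no sign of jamming, so I'll continue to 6°.

step_arm(
  motion=[-0.85, -0.02, 0.06, -0.08, -1.6, -0.64, 0, -0.85, -0.05, 0.13, -0.17, -3.2, -1.28, 0, -0.85, -0.08, 0.2, -0.25, -4.9, -1.93, 0, -0.85, -0.106, 0.27, -0.34, -6.5, -2.57, 0, -0.85, -0.106, 0.27, -0.34, -6.5, -2.57, 0, -0.85, -0.106, 0.27, -0.34, -6.5, -2.57, 0],
)

```text
time: 14.52
tcp_pos: [0.5236, 0.1131, 0.0563]
ee_rot: [-0.029, 0.826, -0.561, -0.044]
wrist_force: [-3.6, 5.3, 0.4]
gripper_width: 0.0205
grip_force: 20.0
```

```bash
python3 -c "
from st import *
rep();arm.camera('wrist');rep();arm.camera('wrist');rep();arm.camera('wrist');rep()"
```

```text
t 14.5167 tcp [ 0.1 -1.4 23.8] flat [  0.1 -31.7   0.2] btn [ 0.  35.9  7.3] th 6.0 force [-1.4  6.2  0.4] w 20.5
t 14.5667 tcp [ 0.1 -1.6 23.8] flat [  0.1 -31.8   0.2] btn [ 0.  35.8  7.3] th 6.0 force [-1.2  4.9  0.5] w 20.6
t 14.6167 tcp [ 0.1 -1.7 23.8] flat [  0.1 -31.9   0.2] btn [ 0.1 35.7  7.3] th 6.0 force [-1.7  5.6  0.6] w 20.2
t 14.6667 tcp [ 0.1 -1.7 23.8] flat [  0.1 -32.    0.2] btn [ 0.1 35.6  7.3] th 6.0 force [-1.1  5.2  0.4] w 20.4
```

step_arm(
  motion=[-0.85, -0.03, 0.05, -0.1, -1.5, -0.6, 0, -0.85, -0.055, 0.1, -0.18, -3, -1.2, 0, -0.85, -0.08, 0.16, -0.26, -4.4, -1.7, 0, -0.85, -0.105, 0.205, -0.34, -5.6, -2.2, 0, -0.85, -0.105, 0.205, -0.34, -5.6, -2.2, 0, -0.85, -0.105, 0.205, -0.34, -5.6, -2.2, 0],
)

```text
time: 15.17
tcp_pos: [0.5229, 0.1151, 0.0529]
ee_rot: [0.0, 0.827, -0.562, -0.0]
wrist_force: [-4.5, 4.4, 0.7]
gripper_width: 0.0199
grip_force: 20.0
```

```bash
python3 -c "
from st import *
rep();arm.camera('wrist');rep();arm.camera('wrist');rep();arm.camera('wrist');rep()"
```

```text
t 15.1667 tcp [ 0.1  0.7 20.4] flat [  0.2 -31.9   0.1] btn [ 0.1 36.   0.1] th -0.0 force [-2.6  5.8  0.7] w 19.9
t 15.2167 tcp [ 0.1  0.5 20.4] flat [  0.2 -32.    0.1] btn [ 0.1 35.9  0.1] th 0.0 force [-1.4  5.7  0.5] w 20.2
t 15.2667 tcp [ 0.1  0.5 20.4] flat [  0.2 -32.1   0.1] btn [ 0.1 35.9  0.1] th 0.0 force [-1.7  5.9  0.6] w 20.5
t 15.3167 tcp [ 0.1  0.4 20.4] flat [  0.2 -32.2   0.1] btn [ 0.1 35.8  0.1] th 0.0 force [-2.2  5.  -0. ] w 20.6
```

step_arm(
  motion=[-0.85, -0.02, 0, -0.03, 0, 0, 0, -0.85, -0.02, 0, -0.06, 0, 0, 0, -0.85, -0.02, 0, -0.06, 0, 0, 0],
)

```text
time: 15.57
tcp_pos: [0.5232, 0.1149, 0.0526]
ee_rot: [-0.0, 0.827, -0.562, 0.0]
wrist_force: [-3.3, 4.4, 1.2]
gripper_width: 0.0204
grip_force: 20.0
```

```bash
python3 -c "
from st import *
rep();arm.camera('wrist');rep();arm.camera('wrist');rep()"
```

```text
t 15.5667 tcp [ 0.3  0.4 20.1] flat [  0.4 -32.2  -0.2] btn [ 0.3 35.8 -0.2] th 0.0 force [-1.4  5.3  1.2] w 20.4
t 15.6167 tcp [ 0.3  0.4 20.1] flat [  0.4 -32.2  -0.2] btn [ 0.3 35.8 -0.2] th 0.0 force [-1.8  5.6  1.7] w 20.6
t 15.6667 tcp [ 0.4  0.4 20.1] flat [  0.4 -32.2  -0.2] btn [ 0.3 35.8 -0.2] th 0.0 force [-1.7  6.9  1.5] w 20.5
```

step_arm(
  motion=[-0.85, 0, 0, -0.02, 0, 0, 0, -0.85, -0.04, 0.09, -0.02, 0, 0, 0, -0.85, -0.07, 0.18, -0.02, 0, 0, 0, -0.85, -0.1, 0.26, -0.02, 0, 0, 0, -0.85, -0.1, 0.26, -0.02, 0, 0, 0, -0.85, -0.1, 0.26, -0.02, 0, 0, 0],
)

```text
time: 16.17
tcp_pos: [0.5222, 0.1177, 0.0525]
ee_rot: [-0.0, 0.827, -0.562, 0.0]
wrist_force: [-1.3, 2.9, 1.4]
gripper_width: 0.0203
grip_force: 20.0
```

```bash
python3 -c "
from st import *
rep();arm.camera('wrist');rep();arm.camera('wrist');rep()"
```

```text
t 16.1667 tcp [ 0.4  3.3 20. ] flat [  0.5 -29.3  -0.3] btn [ 0.4 38.7 -0.3] th -0.0 force [-0.1  3.1  1.4] w 20.3
t 16.2167 tcp [ 0.4  3.4 20. ] flat [  0.5 -29.2  -0.3] btn [ 0.4 38.8 -0.3] th -0.0 force [-0.7  3.1  1. ] w 20.1
t 16.2667 tcp [ 0.4  3.4 20.1] flat [  0.5 -29.2  -0.2] btn [ 0.4 38.8 -0.2] th -0.0 force [-1.3  3.6 -0.2] w 20.3
```

step_arm(
  motion=[-0.85, -0.02, 0.06, 0, 0, 0, 0, -0.85, -0.02, 0.06, 0, 0, 0, 0, -0.85, -0.02, 0.06, 0, 0, 0, 0],
)

```text
time: 16.52
tcp_pos: [0.5218, 0.1184, 0.0526]
ee_rot: [-0.0, 0.827, -0.562, 0.0]
wrist_force: [-1.4, 2.1, 0.2]
gripper_width: 0.0204
grip_force: 20.0
```

step_arm(
  motion=[-0.45, 0, 0, 0, 0, 0, 0, -0.4, 0, 0, 0, 0, 0, 0, -0.4, 0, 0, 0, 0, 0, 0, -0.4, 0, 0, 0, 0, 0, 0],
)

```text
time: 16.85
tcp_pos: [0.5218, 0.1181, 0.0526]
ee_rot: [0.0, 0.827, -0.562, 0.0]
wrist_force: [-1.0, -0.2, -0.1]
gripper_width: 0.0256
grip_force: 0.0
```

step_arm(
  motion=[-0.4, 0, 0, 0.5, 0, 0, 0, -0.4, 0, 0, 1.5, 0, 0, 0, -0.4, 0, 0, 3.5, 0, 0, 0, -0.4, -0.6, 1.5, 7, 0, 0, 0, -0.4, -1.5, 4, 10, 0, 0, 0, -0.4, -2.6, 6.5, 11, 0, 0, 0, -0.4, -3.3, 8.4, 11, 0, 0, 0, -0.4, -3.3, 8.4, 11, 0, 0, 0],
)

```text
time: 17.52
tcp_pos: [0.4886, 0.2054, 0.1652]
ee_rot: [-0.003, 0.828, -0.56, 0.001]
wrist_force: [-0.4, 0.2, -0.4]
gripper_width: 0.0265
grip_force: 0.0
```

step_arm(
  motion=[-0.4, 0, 0, 0, 0, 0, 0, -0.4, 0, 0, 0, 0, 0, 0],
)

```text
time: 17.68
tcp_pos: [0.4885, 0.2019, 0.1628]
ee_rot: [0.0, 0.827, -0.562, 0.0]
wrist_force: [0.2, 0.4, -0.2]
gripper_width: 0.0262
grip_force: 0.0
```

```bash
python3 -c "
from st import *
s=rep();im=arm.camera('wrist');cv2.imwrite('pics/w10.png',cv2.resize(im[20:240,240:400,::-1],None,fx=2.5,fy=2.5))"
```

```text
t 17.6833 tcp [1.000e-01 9.410e+01 1.303e+02] flat [1.00e-01 6.15e+01 1.10e+02] btn [  0.  129.4 110. ] th -0.0 force [ 0.3  0.3 -0.2] w 26.2
```

View pics/w10.png

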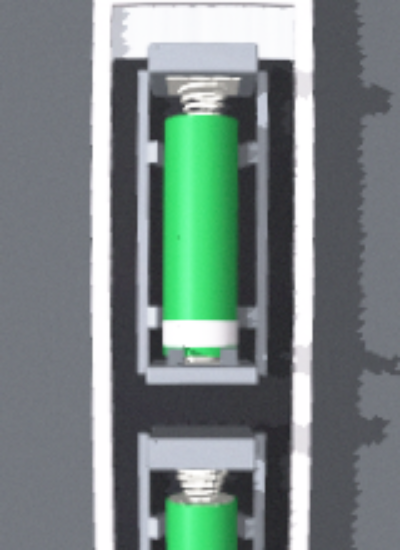

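The cell lies straight in the bay. The catch tabs, at crop (175,353) and (228,353), cover its button end, and the spring is held back at rows 80–115. The arm is clear, so I'll hand it in.

```bash
python3 -c "
from rig import arm
print(arm.sign_off())"
```

```text
the job is handed in; nothing more can be done
None
```

The green cell is in the empty bay, flat end against the spring and button end under the catch; the gripper has let go and is clear, and I handed the job in at about 17.7 s, though sign-off returned no verdict.

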